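# Gauge the napkin rings before service

## Task

First clear the bud vase out of the service tray and stand it on the cork coaster. Then, one at a time along the row from the robot's left to its right, slide each napkin ring down the gauge pin as far as it will go without forcing it; stand a ring that goes fully home on the gauge's foot in the service tray, and one that sticks on the pin's shoulder in the woven returns basket, each flat on the floor of it. Leave the other tableware where it is.

Things in the scene. Friction and masses are not known exactly. Their poses are not given: they have to be found in the camera images.
- ring1a: turned-wood napkin ring, 52 mm outside, 32 mm high, standing on end at place 1 of the row from the robot's left (+y). Of ring1a and ring1b only one is present, the other None. Bore 37 or 31 mm, which only the trial tells. Origin: centre of underside, z up along the bore
- ring1b: turned-wood napkin ring, 52 mm outside, 32 mm high, standing on end at place 1 of the row from the robot's left (+y). Of ring1a and ring1b only one is present, the other None. Bore 37 or 31 mm, which only the trial tells. Origin: centre of underside, z up along the bore
- ring2a: turned-wood napkin ring, 52 mm outside, 32 mm high, standing on end at place 2 of the row from the robot's left (+y). Of ring2a and ring2b only one is present, the other None. Bore 37 or 31 mm, which only the trial tells. Origin: centre of underside, z up along the bore
- ring2b: turned-wood napkin ring, 52 mm outside, 32 mm high, standing on end at place 2 of the row from the robot's left (+y). Of ring2a and ring2b only one is present, the other None. Bore 37 or 31 mm, which only the trial tells. Origin: centre of underside, z up along the bore
- ring3a: turned-wood napkin ring, 52 mm outside, 32 mm high, standing on end at place 3 of the row from the robot's left (+y). Of ring3a and ring3b only one is present, the other None. Bore 37 or 31 mm, which only the trial tells. Origin: centre of underside, z up along the bore
- ring3b: turned-wood napkin ring, 52 mm outside, 32 mm high, standing on end at place 3 of the row from the robot's left (+y). Of ring3a and ring3b only one is present, the other None. Bore 37 or 31 mm, which only the trial tells. Origin: centre of underside, z up along the bore
- ring4a: turned-wood napkin ring, 52 mm outside, 32 mm high, standing on end at place 4 of the row from the robot's left (+y). Of ring4a and ring4b only one is present, the other None (or both: place 4 can be empty). Bore 37 or 31 mm, which only the trial tells. Origin: centre of underside, z up along the bore
- ring4b: turned-wood napkin ring, 52 mm outside, 32 mm high, standing on end at place 4 of the row from the robot's left (+y). Of ring4a and ring4b only one is present, the other None (or both: place 4 can be empty). Bore 37 or 31 mm, which only the trial tells. Origin: centre of underside, z up along the bore
- gauge: fixed gauge: dark round foot 84 mm wide, 14 mm high, with an upright steel pin, 34 mm thick up to 54 mm above the table (top edge bevelled 2.5 mm), then a 26 mm spigot up to 76 mm (tip bevelled 4 mm). A 37 mm bore slides down to the foot; a 31 mm bore stops on the shoulder, its underside 36 to 40 mm above the foot. Origin: on the table under the pin; z up
- gauge_home (a point): point on the pin's axis at the top of the gauge's foot, 14 mm above the table: a ring that fits rests with its origin here
- mat: fixed grey-green place mat 370 x 130 mm, flat as the cloth (rings on it stand at table height), on which the row of rings stands, about 85 mm apart; origin at its centre, y along the row towards the robot's left, x away from the robot
- tray: fixed steel service tray with a bow handle at each end, 280 mm (x) by 135 mm (y) outside, walls 6 mm thick and 20 mm high, floor 6 mm above the table; stands on the robot's left or right. Origin: centre of its underside, x along its length
- basket: fixed low wooden returns basket with woven bands and no handles, 280 mm (x) by 135 mm (y) outside, walls 6 mm thick and 32 mm high, floor 6 mm above the table; on the other side from the tray. Origin: centre of its underside, x along its length
- vase: small solid white ceramic bud vase, round, 58 mm wide from 8 to 48 mm height, narrowing to 42 mm at 62 mm height, 72 mm tall, about 0.25 kg; stands in the service tray at the start. Origin: centre of its underside
- coaster: fixed round cork coaster 84 mm wide, 4 mm thick, beyond the ring row; origin: centre of its underside, on the table
- wineglass: bystander: clear stemmed wine glass, 160 mm tall, 68 mm wide, near the far edge; origin under its foot
- apple: bystander: green apple, about 72 mm wide and 64 mm high, on the cloth beyond the gauge; origin at its underside
- knife: bystander: steel table knife, 210 mm long, lying on the cloth at the robot's right; origin near its middle, underside
- saltpot: bystander: small steel salt pot, 44 mm wide, 52 mm high, near the far edge, not always there; origin at its underside

How it is judged:
By the outcome, as a careful person would: the job done as asked, in the order asked, and still so for the second after the job is handed in, with the robot touching nothing.
Of ring1a, ring1b only 1 to 1 are there at a start; the rules pass over those that are not, and their reading is None.
Of ring2a, ring2b only 1 to 1 are there at a start; the rules pass over those that are not, and their reading is None.
Of ring3a, ring3b only 1 to 1 are there at a start; the rules pass over those that are not, and their reading is None.
Of ring4a, ring4b, saltpot only 1 to 1 are there at a start; the rules pass over those that are not, and their reading is None.
At some moment in a run one of ring1a, ring1b, ring2a, ring2b, ring3a, ring3b, ring4a, ring4b may be knocked a few centimetres aside while the robot is not near it.
It also fails if it takes over 210 s, if anything falls off the work surface, if the arm or the gripper's body presses on something with over 40 N, if the wrist force passes 120 N, or if a joint passes its speed limit or range.

## Robot

A 6-joint arm with a two-finger parallel gripper is mounted at the origin on the work surface. World frame = base frame: x ahead of the robot, y to its left, z up, the work surface at z = 0. Lengths are in m, angles in degrees, forces in N, time in s.
With the tool pointing down it reaches from about 0.35 to 0.875 m from the base axis. Payload 4.2 kg.
Tool frame: the origin (TCP) lies at the very end of the fingers, on their centre line; the grasp point (between the pads) lies 19 mm behind it; z points along the fingers, y is the direction in which the jaws open and shut (so a half turn about z gives the same grasp; the last joint's range is limited). The gripper opens to 87 mm and grips with 3 to 60 N. Pads are 19 mm wide; open, the fingers measure 117 mm over their backs; the gripper's body (75 mm by 190 mm) begins 51 mm behind the grasp point.
Start: joints at [79.676, 22.042, 0.453, 0, -68.411, -14.817], TCP at [0.265, 0.566, 0.223] pointing down, gripper open.
Joint ranges: [-179.83, 179.83], [-69.29, 118.12], [-61.27, 80.66], [-181.25, 117.63], [-171.15, -9.14], [-177.46, 177.46]. Speed limits (degrees/s): [159.86, 159.86, 180, 180, 180, 180].

## Interface

Orientations are given as a 3x3 rotation matrix whose columns are the frame's x, y, z axes.
In Python, from station import r, imaging gives the robot as it stands. The module is installed in compiled form; this text tells all that it offers.
- The arm moves only by the tool move_arm, never from a script. Its argument "motion" is one flat list of numbers, 7 for each row, row after row: the shift along the tool's x, y, z in units of 40 mm (1.0 is 40 mm), then the turn, a rotation vector about the tool's x, y, z in units of 5 degrees (1.0 is 5 degrees), then the gripper's target within -1 to 1 (shut at 1, half-way at 0, fully open at -1). In form: [dx, dy, dz, wx, wy, wz, gripper, dx, dy, dz, wx, wy, wz, gripper, ...]. A call has 1 to 20 rows; each row is the pose to reach, as a shift and turn from the pose measured when the call began, along the tool's axes at that moment; what a row does not reach only later rows make up. A row lasts 1/12 s, in which the tool goes at most 41.7 mm and 7.16 degrees, less where a joint would pass 70% of its speed; a pose out of reach is approached as far as the arm can. A call with a gripper value outside its range is refused whole. The fingers move at their own pace and stop on an object; the grip force is fixed at half the most. Time passes only in rows, so rows that repeat a pose let the fingers close. It gives the time, the measured TCP pose, the force and the opening at its end, in the units of the state.
- r.sense(): the state, without advancing time (a new reading comes with each control period).
- imaging.capture(name): name is "scene" or "top"; returns the picture (480x640x3 uint8, blue, green, red); there is no depth.
- imaging.camera_params(name): a dict with "intrinsics" (3x3 intrinsics, pixels), "k1" (the pictures are not rectified: a ray, as slopes to the right and down, at radius r is drawn at 1 + k1 r^2 times it, then the intrinsics apply), "world_from_camera" (4x4, takes a point from camera to world coordinates). Camera axes: x right, y down, z forward; pixel columns grow to the right and rows downward; lengths in m; the calibration is good to about 2 mm. A picture is of the moment at which its call begins. camera_params takes no time and is no camera call.
- r.finish_job(): hands the job in, once; it reports no verdict.
The state is a dict: "time_s": time; "joints": joint angles; "joint_velocities": joint speeds; "effort": joint torques, N m; "tcp_pos": TCP position; "ee_rot": TCP orientation; "wrist_force": force on the tool from outside, world axes, zero at the start; "moment": the same for the moment, N m; "gripper_width": opening from 0.0 (shut) to 1.0 (fully open).
Only numpy, scipy, OpenCV 4.12 (cv2) and the standard library are available. Lean on these libraries where they do the work, as an engineer would, in place of code of your own. Each camera call takes 0.05 s, during which the arm holds its last target.

## Working session

There is one attempt and no reset: what is moved stays moved. The work goes in short steps, Python scripts to look and compute and a tool call to move; the robot and the scene stay as the last step left them, time stands still between calls to the robot, and variables do not carry over. Pictures are saved under pics/ and viewed, and the job is handed in when it is done.

Besides the shell and the picture viewer there is one more tool, called after ">>>" in YAML: its name, and indented under it one key for each argument. move_arm: Moves the arm, as the interface text tells. Its arguments: {"type":"object","properties":{"motion":{"type":"array","items":{"type":"number"}}},"required":["motion"]}

```bash
mkdir -p pics; cat > h.py <<'E'
import numpy as np, cv2
from station import r, imaging
def cap(n,f):
    im=imaging.capture(n); cv2.imwrite('pics/'+f,im); return im
def ray(n,u,v):
    p=imaging.camera_params(n);K=np.array(p['intrinsics']);T=np.array(p['world_from_camera'])
    d=cv2.undistortPoints(np.array([[[u,v]]],float),K,np.array([p['k1'],0,0,0.]),)[0,0]
    # distort model same as cv2 k1
    w=T[:3,:3]@np.array([d[0],d[1],1]);return T[:3,3],w
def at(n,u,v,z):
    o,w=ray(n,u,v);return o+w*(z-o[2])/w[2]
def px(n,P):
    p=imaging.camera_params(n);K=np.array(p['intrinsics']);T=np.linalg.inv(np.array(p['world_from_camera']))
    q,_=cv2.projectPoints(np.array(P,float).reshape(-1,1,3),cv2.Rodrigues(T[:3,:3])[0],T[:3,3],K,np.array([p['k1'],0,0,0.]));return q[:,0]
E
python3 - <<'E'
from h import *
cap('top','t0.png');cap('scene','s0.png');s=r.sense()
for k,v in s.items(): print(k,np.round(v,3).tolist())
for n in('top','scene'):
    p=imaging.camera_params(n);print(n,np.round(p['world_from_camera'],3).tolist(),p['intrinsics'],p['k1'])
E
```

```text
time_s 0.1
joints [79.675, 22.087, 0.386, -0.026, -68.411, -14.816]
joint_velocities [0.028, -0.129, 0.076, 0.1, 0.051, 0.025]
effort [-0.0, -39.169, 18.794, 4.232, 0.013, -0.0]
tcp_pos [0.265, 0.565, 0.222]
ee_rot [[0.905, -0.425, -0.001], [-0.425, -0.905, -0.002], [0.0, 0.002, -1.0]]
wrist_force [-0.316, 0.352, -0.14]
moment [-0.008, -0.026, -0.019]
gripper_width 1.0
top [[-0.039, -0.976, 0.214, 0.433], [-0.999, 0.037, -0.013, -0.068], [0.005, -0.214, -0.977, 0.961], [0.0, 0.0, 0.0, 1.0]] [[439.05271493   0.         323.75702546]
 [  0.         439.05271493 240.74811916]
 [  0.           0.           1.        ]] -0.05930023371291625
scene [[0.404, 0.627, -0.666, 1.245], [0.914, -0.267, 0.304, -0.347], [0.013, -0.732, -0.681, 0.648], [0.0, 0.0, 0.0, 1.0]] [[460.05967348   0.         318.98237871]
 [  0.         460.05967348 253.93516368]
 [  0.           0.           1.        ]] 0.01311188194127341
```

View pics/t0.png

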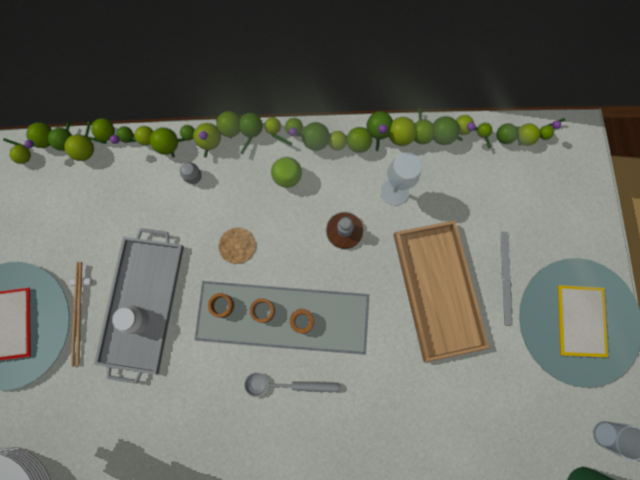

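View pics/s0.png

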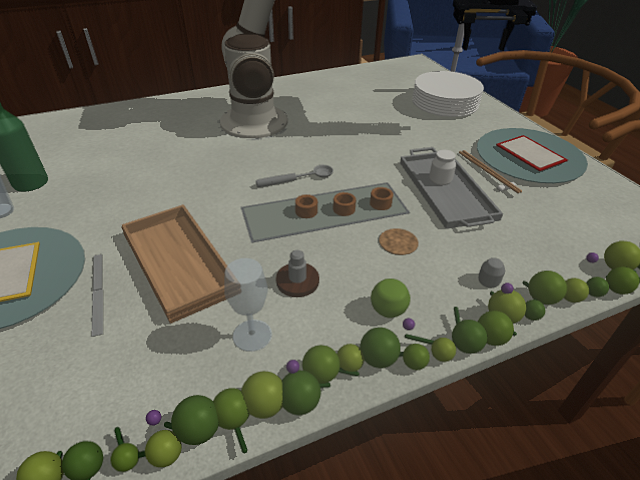

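```bash
python3 - <<'E'
from h import *
t=cv2.imread('pics/t0.png');s=cv2.imread('pics/s0.png')
a=cv2.resize(t[215:375,90:290],None,fx=4,fy=4*.93,interpolation=3);cv2.imwrite('pics/a.png',a[:600])
b=cv2.resize(t[205:355,200:400],None,fx=4,fy=4,interpolation=3);cv2.imwrite('pics/b.png',b)
c=cv2.resize(s[130:280,280:480],None,fx=4,fy=4,interpolation=3);cv2.imwrite('pics/c.png',c)
E
```

```text
(no output)
```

View pics/a.png

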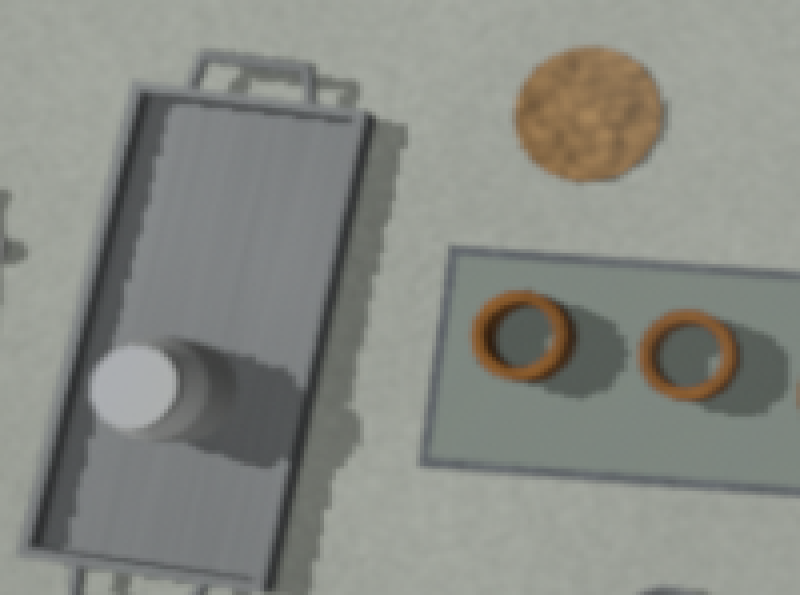

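View pics/b.png

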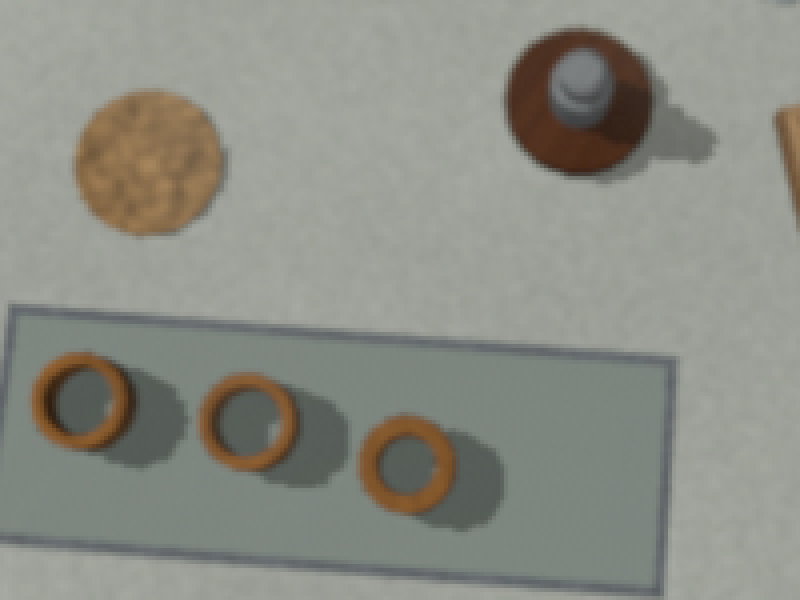

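View pics/c.png

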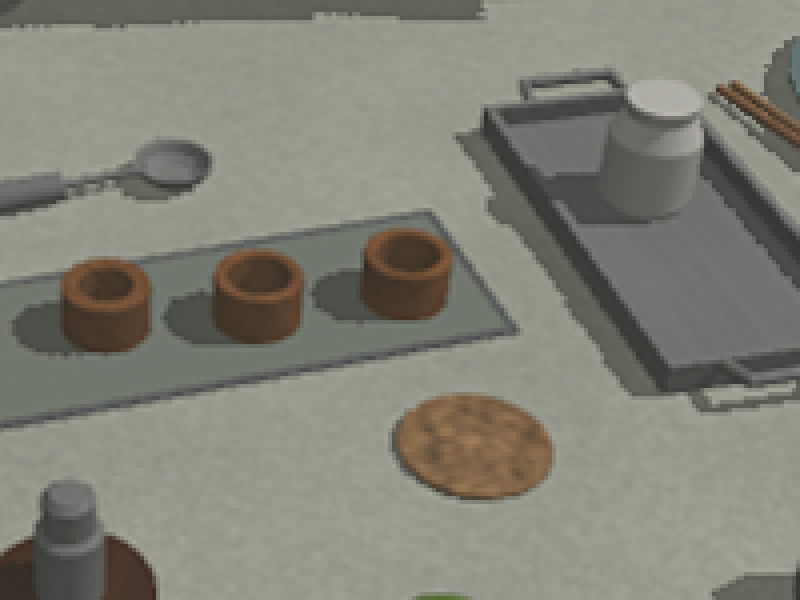

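```bash
python3 - <<'E'
from h import *
D={'vase':((123.1,318.9),(445.6,154.1),.072),'coaster':((237.1,245.3),(398.1,241.1),.004),'r1':((220.4,304.9),(381.1,192.1),.032),'r2':((262.1,310.1),(344.1,197.9),.032),'r3':((301.6,320.9),(306.1,200.6),.032),'spig':((345.1,222.6),(296.9,253.6),.076),'foot':((344.6,229.6),None,.014)}
for k,(a,b,z) in D.items():
    print(k,at('top',*a,z).round(4),at('scene',*b,z).round(4) if b else '')
for n,c in {'tray':[(127,237.5),(184,246),(158,374),(97,366)],'basket':[(394,233),(457,222),(488,347),(427,361)]}.items():
    z=.02 if n=='tray' else .032
    P=[at('top',*q,z) for q in c];print(n,np.round(P,3).tolist(),np.mean(P,0).round(4))
print(at('top',97,262,0) )
E
```

```text
vase [0.4818 0.3319 0.072 ] [0.4765 0.335  0.072 ]
coaster [0.6397 0.1131 0.004 ] [0.6432 0.1124 0.004 ]
r1 [0.5066 0.143  0.032 ] [0.5058 0.1453 0.032 ]
r2 [0.4927 0.0551 0.032 ] [0.493  0.0566 0.032 ]
r3 [ 0.4672 -0.0271  0.032 ] [ 0.469  -0.0268  0.032 ]
spig [ 0.6639 -0.1254  0.076 ] [ 0.6678 -0.1277  0.076 ]
foot [ 0.6641 -0.1275  0.014 ] 
tray [[0.663, 0.356, 0.02], [0.639, 0.227, 0.02], [0.369, 0.276, 0.02], [0.388, 0.407, 0.02]] [0.5147 0.3166 0.02  ]
basket [[0.648, -0.234, 0.032], [0.668, -0.375, 0.032], [0.397, -0.413, 0.032], [0.375, -0.283, 0.032]] [ 0.5218 -0.3262  0.032 ]
[0.61418672 0.43114159 0.        ]
```

>>> move_arm:
  motion: [1.8,0.8,0.1,0,0,3,-1,3.6,1.5,0.3,0,0,6,-1,5.5,2.25,0.4,0,0,9,-1,7.3,3,0.5,0,0,13,-1,7.3,3,0.5,0,0,13,-1,7.3,3,0.5,0,0,13,-1,7.3,3,0.5,0,0,13,-1,7.3,3,0.5,0,0,13,-1,7.3,3,0.5,0,0,13,-1,7.3,3,0.5,0,0,13,-1,7.3,3,0.5,0,0,13,-1,7.3,3,0.5,0,0,13,-1,7.3,3,0.5,0,0,13,-1,7.3,3,0.5,0,0,13,-1,7.3,3,0.5,0,0,13,-1,7.3,3,0.5,0,0,13,-1]

```text
time_s: 1.43
tcp_pos: [0.4783, 0.333, 0.2019]
ee_rot: [[-0.001, -1.0, -0.001], [-1.0, 0.001, -0.002], [0.002, 0.001, -1.0]]
wrist_force: [-0.2, -0.1, 0.1]
gripper_width: 1.003
```

>>> move_arm:
  motion: [0,0,1,0,0,0,-1,0,0,2,0,0,0,-1,0,0,3,0,0,0,-1,0,0,3.6,0,0,0,-1,0,0,4,0,0,0,-1,0,0,4.3,0,0,0,-1,0,0,4.3,0,0,0,-1,0,0,4.3,0,0,0,-1,0,0,4.3,0,0,0,1,0,0,4.3,0,0,0,1,0,0,4.3,0,0,0,1,0,0,4.3,0,0,0,1,0,0,4.3,0,0,0,1,0,0,4.3,0,0,0,1,0,0,4.3,0,0,0,1,0,0,4.3,0,0,0,1,0,0,4.3,0,0,0,1]

```text
time_s: 2.85
tcp_pos: [0.4788, 0.3332, 0.0307]
ee_rot: [[-0.001, -1.0, 0.001], [-1.0, 0.001, -0.001], [0.001, -0.001, -1.0]]
wrist_force: [0.6, 0.2, 4.3]
gripper_width: 0.662
```

>>> move_arm:
  motion: [0,0,-0.3,0,0,0,1,0,0,-0.8,0,0,0,1,0,0,-1.4,0,0,0,1,0,0,-2,0,0,0,1,0,0,-2.3,0,0,0,1,0,0,-2.5,0,0,0,1,0,0,-2.5,0,0,0,1,0,0,-2.5,0,0,0,1]

```text
time_s: 3.52
tcp_pos: [0.4779, 0.3327, 0.1296]
ee_rot: [[-0.001, -1.0, -0.001], [-1.0, 0.001, -0.002], [0.002, 0.001, -1.0]]
wrist_force: [-0.4, 0.7, -2.8]
gripper_width: 0.657
```

```bash
python3 - <<'E'
from h import *
t=cap('top','t1.png');s=cap('scene','s1.png')
for n,p in (('top',(396,192)),('top',(286,180)),('top',(190,176))): print(at(n,*p,0))
E
```

```text
[ 0.75214475 -0.25131707  0.        ]
[0.79074621 0.00124486 0.        ]
[0.8097924  0.22487185 0.        ]
```

View pics/s1.png

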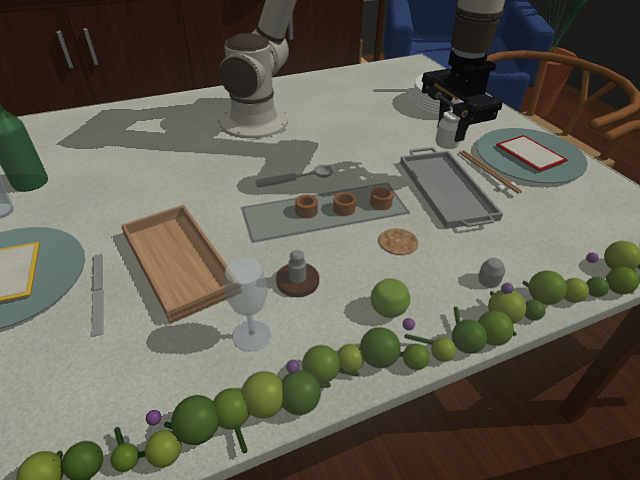

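View pics/t1.png

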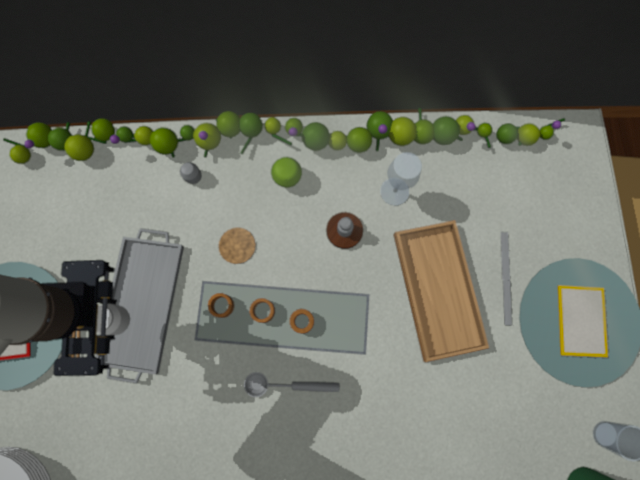

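>>> move_arm:
  motion: [0.3,-0.2,0,0,0,0,1,0.9,-0.7,0,0,0,0,1,1.6,-1.2,0,0,0,0,1,2.3,-1.7,0,0,0,0,1,3.0,-2.2,0,0,0,0,1,3.7,-2.7,0,0,0,0,1,4.4,-3.2,0,0,0,0,1,5.0,-3.7,0,0,0,0,1,5.3,-3.9,0,0,0,0,1,5.5,-4.08,0,0,0,0,1,5.5,-4.08,0.4,0,0,0,1,5.5,-4.08,1,0,0,0,1,5.5,-4.08,1.6,0,0,0,1,5.5,-4.08,2.0,0,0,0,1,5.5,-4.08,2.1,0,0,0,1,5.5,-4.08,2.2,0,0,0,1,5.5,-4.08,2.2,0,0,0,1,5.5,-4.08,2.2,0,0,0,1]

```text
time_s: 5.12
tcp_pos: [0.6412, 0.1125, 0.0422]
ee_rot: [[-0.0, -1.0, -0.0], [-1.0, 0.0, -0.003], [0.003, 0.0, -1.0]]
wrist_force: [-0.4, 0.7, -2.2]
gripper_width: 0.657
```

>>> move_arm:
  motion: [0,0,0.1,0,0,0,1,0,0,0.2,0,0,0,1,0,0,0.27,0,0,0,1,0,0,0.31,0,0,0,1,0,0,0.34,0,0,0,1,0,0,0.34,0,0,0,1]

```text
time_s: 5.62
tcp_pos: [0.6412, 0.1125, 0.0288]
ee_rot: [[-0.0, -1.0, -0.0], [-1.0, 0.0, -0.003], [0.003, 0.0, -1.0]]
wrist_force: [0.0, 0.6, -1.4]
gripper_width: 0.656
```

>>> move_arm:
  motion: [0,0,0.01,0,0,0,0.2,0,0,0.01,0,0,0,-0.4,0,0,0,0,0,0,-1,0,0,0,0,0,0,-1,0,0,0,0,0,0,-1,0,0,-0.3,0,0,0,-1,0,0,-1,0,0,0,-1,0,0,-2,0,0,0,-1,0,0,-2.5,0,0,0,-1,0,0,-2.5,0,0,0,-1]

```text
time_s: 6.45
tcp_pos: [0.6451, 0.1137, 0.1365]
ee_rot: [[0.001, -1.0, 0.013], [-1.0, -0.001, 0.001], [-0.001, -0.013, -1.0]]
wrist_force: [0.6, -0.5, 0.4]
gripper_width: 1.002
```

>>> move_arm:
  motion: [-0.4,1.5,0,0,0,0,-1,-0.75,3.4,0,0,0,0,-1,-0.75,3.4,0,0,0,0,-1,-0.75,3.4,0,0,0,0,-1,-0.75,3.4,0,0,0,0,-1,-0.75,3.4,0,0,0,0,-1]

```text
time_s: 6.95
tcp_pos: [0.5096, 0.1442, 0.136]
ee_rot: [[0.003, -1.0, 0.015], [-1.0, -0.003, 0.002], [-0.002, -0.015, -1.0]]
wrist_force: [0.7, -0.4, 0.1]
gripper_width: 1.003
```

```bash
python3 - <<'E'
from h import *
t=cap('top','t2.png');s=cap('scene','s2.png')
E
```

```text
(no output)
```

View pics/s2.png

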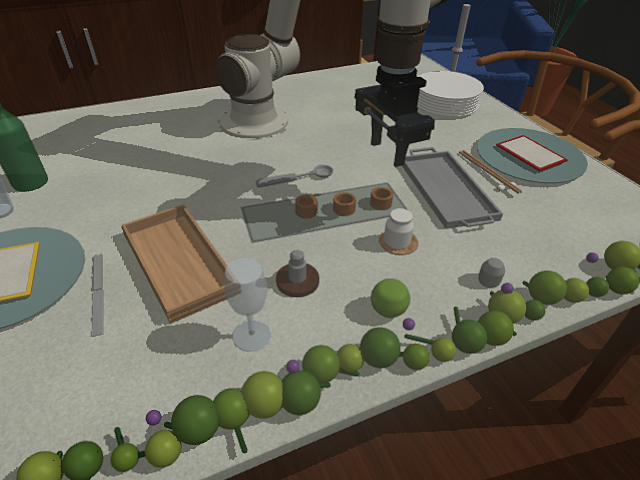

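View pics/t2.png

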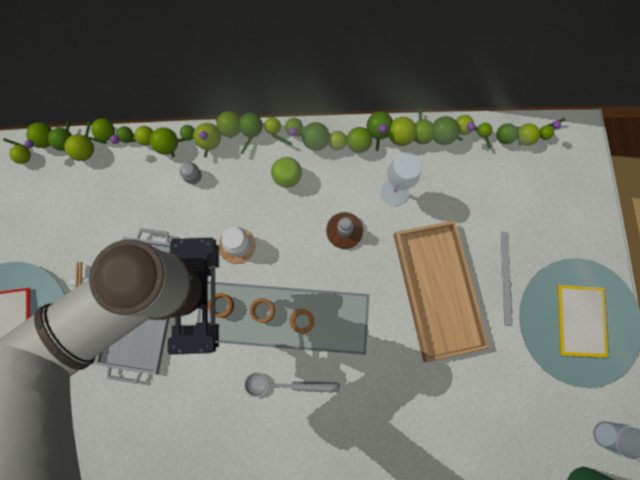

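>>> move_arm:
  motion: [0,0.13,1,-0.17,0,0,-1,0,0.13,2,-0.17,0,0,-1,0,0.13,2.6,-0.17,0,0,-1,0,0.13,3,-0.17,0,0,-1,0,0.13,3.2,-0.17,0,0,-1,0,0.13,3.27,-0.17,0,0,-1,0,0.13,3.27,-0.17,0,0,-1,0,0.13,3.27,-0.17,0,0,-1]

```text
time_s: 7.72
tcp_pos: [0.5084, 0.1445, 0.0053]
ee_rot: [[0.001, -1.0, 0.001], [-1.0, -0.001, 0.002], [-0.002, -0.001, -1.0]]
wrist_force: [0.1, 0.3, 0.4]
gripper_width: 1.001
```

>>> move_arm:
  motion: [0,0.05,0,0,0,0,-1,0,0.05,0,0,0,0,0,0,0.05,0,0,0,0,1,0,0.05,0,0,0,0,1,0,0.05,0,0,0,0,1,0,0.05,0,0,0,0,1,0,0.05,0,0,0,0,1,0,0.05,0,0,0,0,1,0,0.05,0,0,0,0,1,0,0.05,0,0,0,0,1]

```text
time_s: 8.55
tcp_pos: [0.5064, 0.1445, 0.0053]
ee_rot: [[0.001, -1.0, 0.001], [-1.0, -0.001, 0.002], [-0.002, -0.001, -1.0]]
wrist_force: [-0.4, -0.3, 0.8]
gripper_width: 0.586
```

>>> move_arm:
  motion: [0,0,-0.3,0,0,0,1,0,0,-1,0,0,0,1,0,0,-1.8,0,0,0,1,0,0,-2.5,0,0,0,1,0.4,-0.3,-2.9,0,0,0,1,1.2,-0.7,-3,0,0,0,1,2.0,-1.2,-3,0,0,0,1,2.8,-1.7,-3,0,0,0,1,3.6,-2.2,-3,0,0,0,1,4.4,-2.7,-3,0,0,0,1,5.2,-3.1,-3,0,0,0,1,6,-3.5,-3,0,0,0,1,6.5,-3.8,-3,0,0,0,1,6.8,-3.95,-3,0,0,0,1,6.8,-3.95,-3,0,0,0,1,6.8,-3.95,-3,0,0,0,1]

```text
time_s: 9.88
tcp_pos: [0.6639, -0.1277, 0.1241]
ee_rot: [[-0.0, -1.0, -0.0], [-1.0, 0.0, 0.003], [-0.003, 0.0, -1.0]]
wrist_force: [-0.3, 0.7, 0.0]
gripper_width: 0.591
```

```bash
python3 - <<'E'
from h import *
t=cap('top','t3.png');s=cap('scene','s3.png')
cv2.imwrite('pics/t3c.png',cv2.resize(t[180:260,295:395],None,fx=7,fy=7,interpolation=3))
cv2.imwrite('pics/s3c.png',cv2.resize(s[170:310,220:380],None,fx=4,fy=4,interpolation=3))
cv2.imwrite('pics/s0c.png',cv2.resize(cv2.imread('pics/s0.png')[240:305,265:335],None,fx=8,fy=8,interpolation=3))
cv2.imwrite('pics/t0c.png',cv2.resize(cv2.imread('pics/t0.png')[205:255,320:370],None,fx=11,fy=11,interpolation=3))
E
```

```text
(no output)
```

View pics/s3c.png

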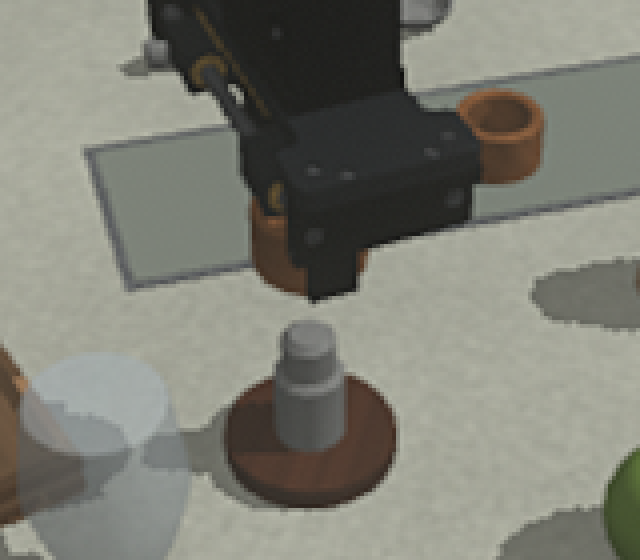

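View pics/t3c.png

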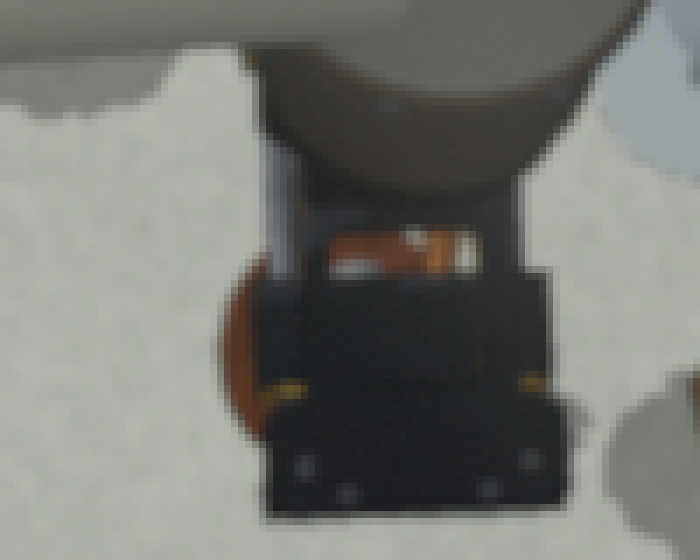

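View pics/s0c.png

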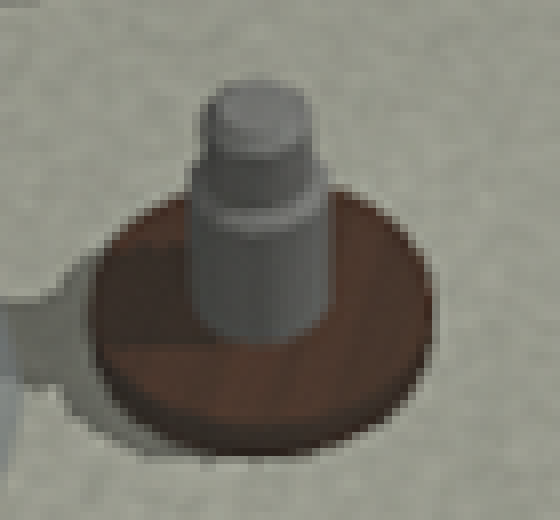

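View pics/t0c.png

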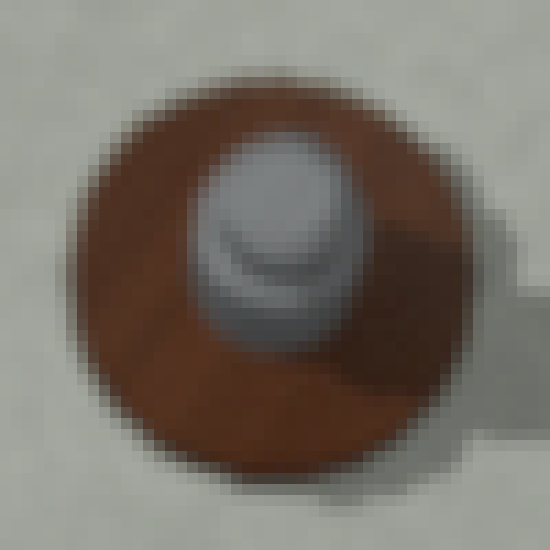

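```bash
cat >> h.py <<'E'
def circ(c,z,rad):
    a=np.linspace(0,2*np.pi,180);return np.c_[c[0]+rad*np.cos(a),c[1]+rad*np.sin(a),0*a+z]
def bb(n,P):
    q=px(n,P);return q[:,0].min(),q[:,0].max(),q[:,1].min(),q[:,1].max()
E
python3 - <<'E'
from h import *
from scipy.optimize import least_squares
def feats(n,c):
    f=bb(n,np.r_[circ(c,0,.042),circ(c,.014,.042)])
    p=bb(n,np.r_[circ(c,.014,.017),circ(c,.0515,.017)])
    t=bb(n,np.r_[circ(c,.076,.009),circ(c,.072,.013)])
    return np.array([f[0],f[1],f[3],p[0],p[1],p[3],t[2]])
ms=np.array([275.9,318.7,296.6,288.06,306.2,282.3,249.6])
mt=np.array([325.9,362.4,248.2,336.6,353.2,236.8,216.4])
for n,m in(('scene',ms),('top',mt)):
    s=least_squares(lambda c:feats(n,c)-m,[.665,-.127]);print(n,s.x.round(4),s.fun.round(2))
E
```

```text
scene [ 0.6643 -0.1266] [-0.39  0.52  0.53 -0.15  0.03  0.03 -0.66]
top [ 0.6656 -0.1268] [-0.6   0.72  0.51  0.   -0.13 -0.4  -0.11]
```

```bash
python3 - <<'E'
from h import *
for dy in(-.002,0,.002):
    c=(.6639,-.1277+dy);print(dy,bb('scene',np.r_[circ(c,.1188,.026),circ(c,.1508,.026)]),bb('top',np.r_[circ(c,.1188,.026),circ(c,.1508,.026)]))
E
```

```text
-0.002 (np.float64(279.0051765548151), np.float64(309.29119064616845), np.float64(211.37127977948225), np.float64(244.57526019927295)) (np.float64(335.31390972401863), np.float64(362.90835171076526), np.float64(199.64483380498797), np.float64(229.74877705635734))
0 (np.float64(280.09992922079994), np.float64(310.33713893963943), np.float64(211.1009743997779), np.float64(244.27398463748793)) (np.float64(334.3094857305976), np.float64(361.8689807516341), np.float64(199.6815812948457), np.float64(229.78609001791074))
0.002 (np.float64(281.19298313513), np.float64(311.40451755599696), np.float64(210.8310689056534), np.float64(243.9731702193838)) (np.float64(333.30498181845985), np.float64(360.82946861046196), np.float64(199.71835935837663), np.float64(229.82341321294308))
```

```bash
python3 - <<'E'
from h import *
s=cv2.imread('pics/s3.png')
cv2.imwrite('pics/x.png',cv2.resize(s[205:255,270:330],None,fx=12,fy=12,interpolation=3))
E
```

```text
(no output)
```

View pics/x.png

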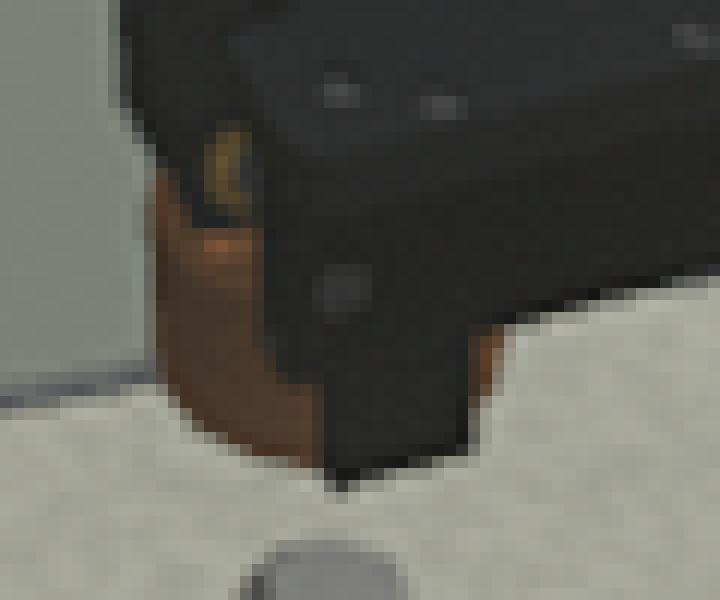

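```bash
python3 - <<'E'
from h import *
T=np.array([.6639,-.1277,.1241])
for o in [(.041,-.0095),(.041,.0095),(.026,-.0095),(.026,.0095)]:
    print(o,(px('scene',T+np.array([*o,0]))[0]-[269.54,204.54])*12)
q=(px('scene',np.r_[circ(T,.1188,.026),circ(T,.1508,.026)])-[269.54,204.54])*12
h=cv2.convexHull(q.astype(np.float32))
s=cv2.imread('pics/x.png');cv2.polylines(s,[h.astype(int)],1,(0,255,255),1)
c=(.665,-.1267);h=cv2.convexHull(((px('scene',np.r_[circ(c,.072,.013),circ(c,.076,.009)])-[269.54,204.54])*12).astype(np.float32));cv2.polylines(s,[h.astype(int)],1,(0,255,0),1)
cv2.imwrite('pics/x2.png',s)
E
```

```text
(0.041, -0.0095) [357.36491833 521.57752971]
(0.041, 0.0095) [481.12342718 486.53504656]
(0.026, -0.0095) [317.97182842 456.82530265]
(0.026, 0.0095) [440.46574391 422.69398356]
```

View pics/x2.png

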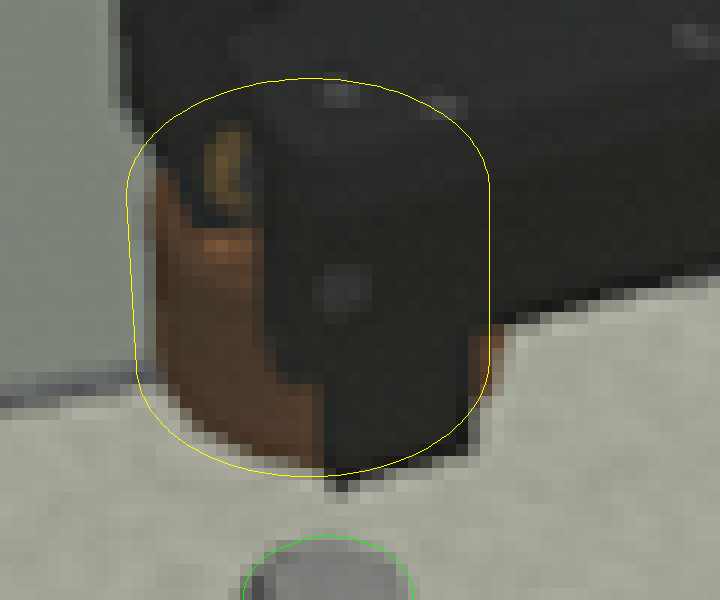

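```bash
python3 - <<'E'
from h import *
C={'r1':(.506,.1445),'r2':(.493,.056),'r3':(.468,-.027)}
rows=[]
for n,f in(('scene','s0'),('top','t0')):
    im=cv2.imread(f'pics/{f}.png')
    row=[]
    for k,c in C.items():
        q=px(n,np.r_[circ(c,0,.026),circ(c,.032,.026)])
        o=np.floor(px(n,[[*c,.016]])[0]-20).astype(int)
        x=cv2.resize(im[o[1]:o[1]+40,o[0]:o[0]+40],None,fx=6.6,fy=6.6,interpolation=3)
        h=cv2.convexHull(((q-o+.5)*6.6-.5).astype(np.float32));cv2.polylines(x,[h.astype(int)],1,(0,255,255),1)
        row.append(x)
    rows.append(np.hstack(row))
cv2.imwrite('pics/y.png',np.vstack(rows))
E
```

```text
(no output)
```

View pics/y.png

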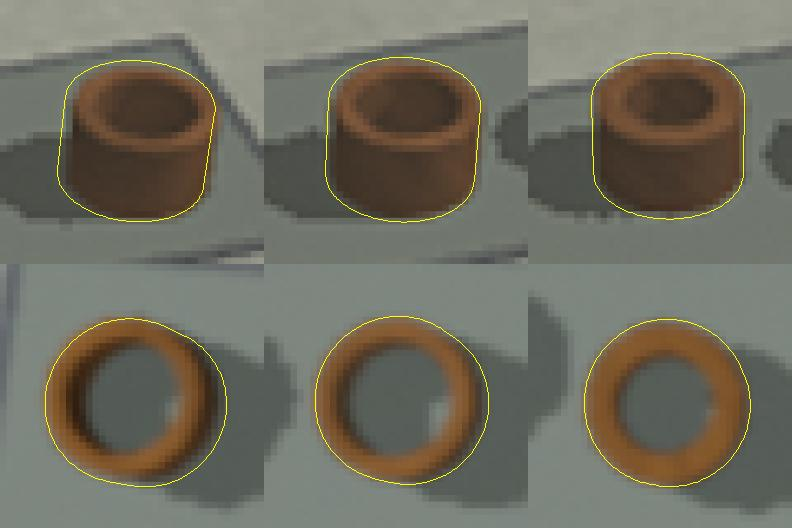

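>>> move_arm:
  motion: [0.02,-0.03,0.3,0,0,0,1,0.02,-0.03,0.7,0,0,0,1,0.02,-0.03,1.1,0,0,0,1,0.02,-0.03,1.4,0,0,0,1,0.02,-0.03,1.55,0,0,0,1,0.02,-0.03,1.55,0,0,0,1,0.02,-0.03,1.55,0,0,0,1]

```text
time_s: 10.57
tcp_pos: [0.6652, -0.1268, 0.0627]
ee_rot: [[0.003, -1.0, 0.0], [-1.0, -0.003, 0.002], [-0.002, -0.0, -1.0]]
wrist_force: [0.0, -0.8, 0.2]
gripper_width: 0.586
```

```bash
python3 - <<'E'
from h import *
s=cap('scene','s4.png');print(r.sense()['moment'],r.sense()['wrist_force'])
cv2.imwrite('pics/x.png',cv2.resize(s[215:305,250:350],None,fx=6.6,fy=6.6,interpolation=3))
E
```

```text
[ 0.07583349 -0.04193749 -0.00015711] [-0.34459143  0.10020443  0.17147009]
```

View pics/x.png

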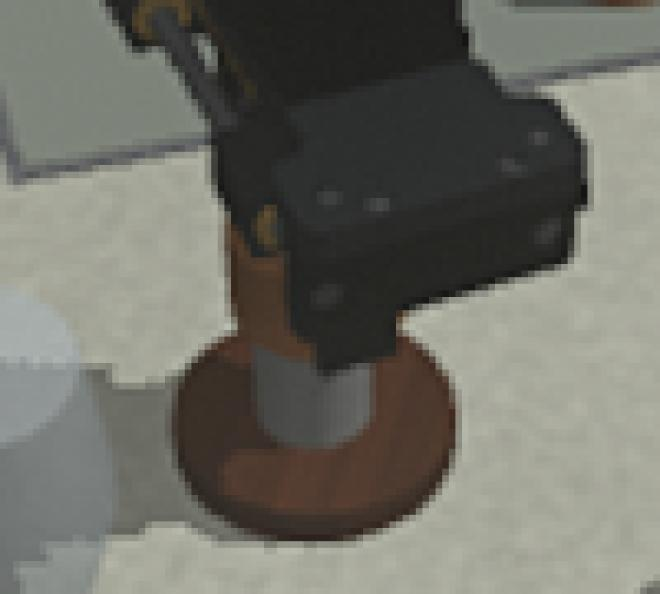

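>>> move_arm:
  motion: [0.035,0,0,0,0,0,1,0.035,0,0,0,0,0,1,0.035,0,0.05,0,0,0,1,0.035,0,0.1,0,0,0,1,0.035,0,0.15,0,0,0,1,0.035,0,0.15,0,0,0,1]

```text
time_s: 11.12
tcp_pos: [0.6652, -0.1284, 0.0568]
ee_rot: [[0.002, -1.0, 0.001], [-1.0, -0.002, 0.003], [-0.002, -0.001, -1.0]]
wrist_force: [-0.7, -1.1, 0.0]
gripper_width: 0.588
```

>>> move_arm:
  motion: [0,0,0.06,0,0,0,1,0,0,0.12,0,0,0,1,0,0,0.18,0,0,0,1,0,0,0.18,0,0,0,1]

```text
time_s: 11.45
tcp_pos: [0.6648, -0.1283, 0.0487]
ee_rot: [[0.002, -1.0, -0.001], [-1.0, -0.002, 0.003], [-0.003, 0.001, -1.0]]
wrist_force: [-0.3, 0.6, 0.0]
gripper_width: 0.584
```

>>> move_arm:
  motion: [0,0,0.1,0,0,0,1,0,0,0.2,0,0,0,1,0,0,0.3,0,0,0,1,0,0,0.4,0,0,0,1,0,0,0.5,0,0,0,1,0,0,0.58,0,0,0,1,0,0,0.64,0,0,0,1,0,0,0.68,0,0,0,1,0,0,0.7,0,0,0,1,0,0,0.7,0,0,0,1]

```text
time_s: 12.28
tcp_pos: [0.6647, -0.1283, 0.0206]
ee_rot: [[0.002, -1.0, -0.001], [-1.0, -0.002, 0.003], [-0.003, 0.001, -1.0]]
wrist_force: [0.0, -0.6, 0.5]
gripper_width: 0.591
```

>>> move_arm:
  motion: [0,0,0.02,0,0,0,1,0,0,0.04,0,0,0,1,0,0,0.05,0,0,0,1,0,0,0.06,0,0,0,1,0,0,0.06,0,0,0,1]

```text
time_s: 12.7
tcp_pos: [0.6649, -0.1282, 0.0194]
ee_rot: [[0.002, -1.0, -0.0], [-1.0, -0.002, 0.002], [-0.002, 0.0, -1.0]]
wrist_force: [-1.8, 0.0, 4.6]
gripper_width: 0.588
```

```bash
python3 - <<'E'
from h import *
s=cap('scene','s5.png');print(r.sense()['wrist_force'])
cv2.imwrite('pics/x.png',cv2.resize(s[215:305,250:350],None,fx=6.6,fy=6.6,interpolation=3))
E
```

```text
[-2.02102489  0.9373559   6.05457198]
```

View pics/x.png

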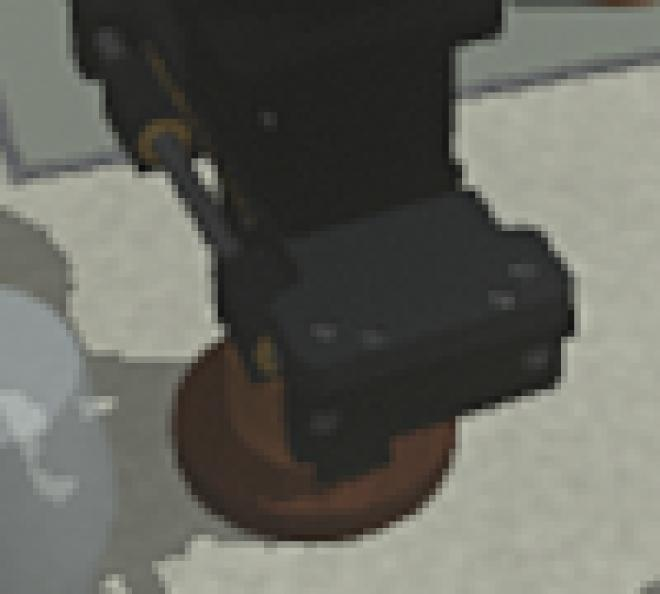

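>>> move_arm:
  motion: [0,0,-0.2,0,0,0,1,0,0,-0.6,0,0,0,1,0,0,-1.1,0,0,0,1,0,0,-1.6,0,0,0,1,0,0,-2.1,0,0,0,1,0,0,-2.5,0,0,0,1,0,0,-2.8,0,0,0,1,0,0,-2.8,0,0,0,1]

```text
time_s: 13.42
tcp_pos: [0.6668, -0.1287, 0.135]
ee_rot: [[0.003, -1.0, 0.006], [-1.0, -0.003, 0.002], [-0.002, -0.006, -1.0]]
wrist_force: [-0.1, 0.5, 0.3]
gripper_width: 0.586
```

>>> move_arm:
  motion: [-0.3,0,0,0,0,0,1,-1,0.2,0,0,0,0,1,-1.8,0.4,0,0,0,0,1,-2.7,0.6,0,0,0,0,1,-3.6,0.8,0,0,0,0,1,-4.5,1,0,0,0,0,1,-5.4,1.2,0,0,0,0,1,-6.3,1.4,0,0,0,0,1,-7.2,1.6,0,0,0,0,1,-8.1,1.8,0,0,0,0,1,-9,2,0,0,0,0,1,-9.8,2.15,0,0,0,0,1,-10.4,2.25,0,0,0,0,1,-10.8,2.28,0,0,0,0,1,-10.85,2.28,0,0,0,0,1,-10.85,2.28,0,0,0,0,1]

```text
time_s: 14.75
tcp_pos: [0.5736, 0.3057, 0.134]
ee_rot: [[0.004, -1.0, 0.005], [-1.0, -0.004, 0.001], [-0.001, -0.005, -1.0]]
wrist_force: [0.3, 0.0, -0.7]
gripper_width: 0.588
```

>>> move_arm:
  motion: [0,0,0.7,-0.06,0,0,1,0,0,1.5,-0.06,0,0,1,0,0,2.2,-0.06,0,0,1,0,0,2.7,-0.06,0,0,1,0,0,2.9,-0.06,0,0,1,0,0,2.98,-0.06,0,0,1,0,0,3.02,-0.06,0,0,1,0,0,3.05,-0.06,0,0,1,0,0,3.05,-0.06,0,0,1]

```text
time_s: 15.5
tcp_pos: [0.5751, 0.3061, 0.0135]
ee_rot: [[0.004, -1.0, 0.002], [-1.0, -0.004, 0.002], [-0.002, -0.002, -1.0]]
wrist_force: [0.4, 0.2, 0.1]
gripper_width: 0.588
```

>>> move_arm:
  motion: [0,0,0.03,0,0,0,1,0,0,0.05,0,0,0,1,0,0,0.06,0,0,0,1,0,0,0.06,0,0,0,1]

```text
time_s: 15.83
tcp_pos: [0.5751, 0.3062, 0.0114]
ee_rot: [[0.004, -1.0, 0.002], [-1.0, -0.004, 0.003], [-0.003, -0.002, -1.0]]
wrist_force: [-0.3, -0.4, -0.2]
gripper_width: 0.588
```

>>> move_arm:
  motion: [0,0,0,0,0,0,0.2,0,0,0,0,0,0,-0.4,0,0,0,0,0,0,-1,0,0,0,0,0,0,-1,0,0,0,0,0,0,-1,0,0,-0.3,0,0,0,-1,0,0,-1,0,0,0,-1,0,0,-2,0,0,0,-1,0,0,-3,0,0,0,-1,1,0.3,-3.1,0,0,0,-1,2,0.6,-3.1,0,0,0,-1,3,1,-3.1,0,0,0,-1,4,1.3,-3.1,0,0,0,-1,5,1.6,-3.1,0,0,0,-1,6,1.95,-3.1,0,0,0,-1,6.25,2.05,-3.1,0,0,0,-1,6.25,2.05,-3.1,0,0,0,-1,6.25,2.05,-3.1,0,0,0,-1]

```text
time_s: 17.33
tcp_pos: [0.4945, 0.0553, 0.1358]
ee_rot: [[0.003, -1.0, 0.004], [-1.0, -0.003, 0.003], [-0.003, -0.004, -1.0]]
wrist_force: [0.2, -0.6, -0.2]
gripper_width: 0.999
```

```bash
python3 - <<'E'
from h import *
t=cap('top','t6.png');s=cap('scene','s6.png')
E
```

```text
(no output)
```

View pics/s6.png

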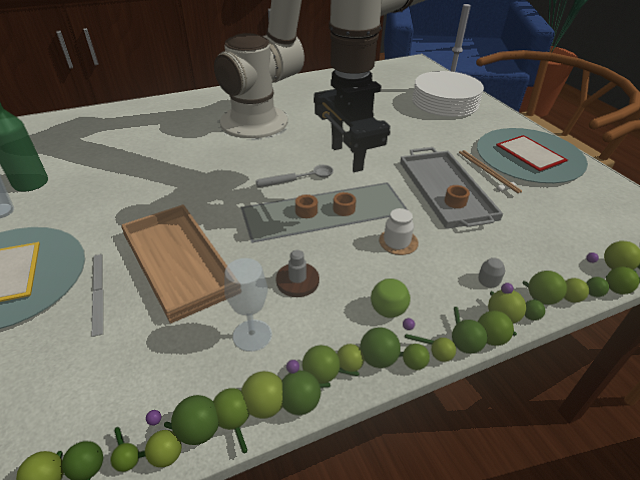

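View pics/t6.png

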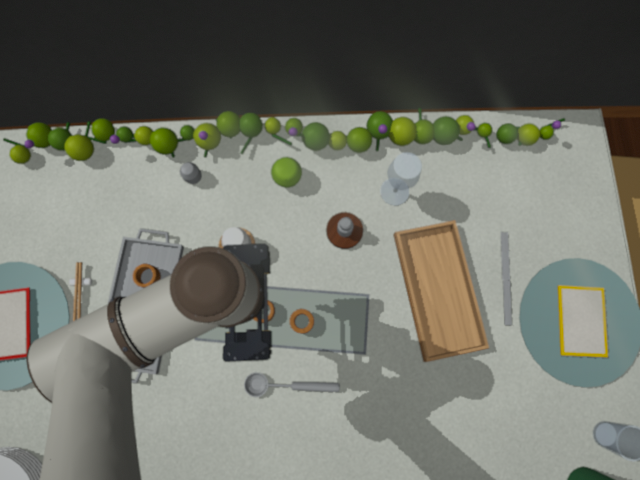

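>>> move_arm:
  motion: [-0.04,0.05,1,-0.05,0,0,-1,-0.04,0.05,2,-0.05,0,0,-1,-0.04,0.05,2.6,-0.05,0,0,-1,-0.04,0.05,3,-0.05,0,0,-1,-0.04,0.05,3.2,-0.05,0,0,-1,-0.04,0.05,3.26,-0.05,0,0,-1,-0.04,0.05,3.26,-0.05,0,0,-1,-0.04,0.05,3.26,-0.05,0,0,-1]

```text
time_s: 18.1
tcp_pos: [0.4945, 0.0594, 0.0057]
ee_rot: [[0.006, -1.0, 0.001], [-1.0, -0.006, 0.004], [-0.004, -0.001, -1.0]]
wrist_force: [0.1, -0.4, 0.5]
gripper_width: 0.998
```

>>> move_arm:
  motion: [0.06,0.03,0,0,0,0,-1,0.06,0.03,0,0,0,0,-1,0.06,0.03,0,0,0,0,0,0.06,0.03,0,0,0,0,1,0.06,0.03,0,0,0,0,1,0.06,0.03,0,0,0,0,1,0.06,0.03,0,0,0,0,1,0.06,0.03,0,0,0,0,1,0.06,0.03,0,0,0,0,1,0.06,0.03,0,0,0,0,1]

```text
time_s: 18.93
tcp_pos: [0.4933, 0.057, 0.0057]
ee_rot: [[0.006, -1.0, 0.001], [-1.0, -0.006, 0.004], [-0.004, -0.001, -1.0]]
wrist_force: [1.0, 0.5, 0.1]
gripper_width: 0.581
```

>>> move_arm:
  motion: [0,0,-0.3,0,0,0,1,0,0,-1,0,0,0,1,0,0,-1.8,0,0,0,1,0,0,-2.5,0,0,0,1,0.3,-0.3,-2.9,0,0,0,1,0.9,-0.8,-3,0,0,0,1,1.5,-1.4,-3,0,0,0,1,2.1,-2,-3,0,0,0,1,2.7,-2.6,-3,0,0,0,1,3.3,-3.1,-3,0,0,0,1,3.9,-3.6,-3,0,0,0,1,4.3,-4,-3,0,0,0,1,4.5,-4.2,-3,0,0,0,1,4.6,-4.3,-3,0,0,0,1,4.6,-4.3,-3,0,0,0,1,4.6,-4.3,-3,0,0,0,1]

```text
time_s: 20.27
tcp_pos: [0.6656, -0.1261, 0.1246]
ee_rot: [[0.006, -1.0, -0.0], [-1.0, -0.006, 0.004], [-0.004, 0.0, -1.0]]
wrist_force: [-0.2, -0.8, -1.2]
gripper_width: 0.581
```

>>> move_arm:
  motion: [0.03,0.01,0.3,0,0.05,0,1,0.03,0.01,0.7,0,0.05,0,1,0.03,0.01,1.1,0,0.05,0,1,0.03,0.01,1.4,0,0.05,0,1,0.03,0.01,1.54,0,0.05,0,1,0.03,0.01,1.54,0,0.05,0,1,0.03,0.01,1.54,0,0.05,0,1]

```text
time_s: 20.85
tcp_pos: [0.6653, -0.1268, 0.0634]
ee_rot: [[0.007, -1.0, 0.0], [-1.0, -0.007, -0.001], [0.001, -0.0, -1.0]]
wrist_force: [0.7, 0.6, 0.4]
gripper_width: 0.579
```

```bash
python3 - <<'E'
from h import *
s=cap('scene','s7.png')
cv2.imwrite('pics/x.png',cv2.resize(s[215:305,250:350],None,fx=6.6,fy=6.6,interpolation=3))
E
```

```text
(no output)
```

View pics/x.png

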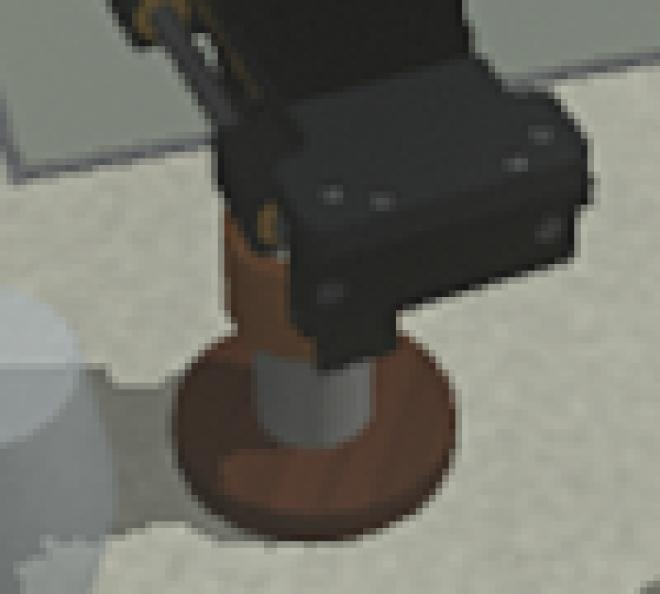

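>>> move_arm:
  motion: [0,0,0.08,0,0,0,1,0,0,0.16,0,0,0,1,0,0,0.24,0,0,0,1,0,0,0.3,0,0,0,1,0,0,0.36,0,0,0,1,0,0,0.36,0,0,0,1]

```text
time_s: 21.4
tcp_pos: [0.6654, -0.1269, 0.0488]
ee_rot: [[0.006, -1.0, 0.0], [-1.0, -0.006, -0.0], [0.0, -0.0, -1.0]]
wrist_force: [-0.5, 0.5, -0.3]
gripper_width: 0.578
```

>>> move_arm:
  motion: [0,0,0.1,0,0,0,1,0,0,0.2,0,0,0,1,0,0,0.3,0,0,0,1,0,0,0.4,0,0,0,1,0,0,0.5,0,0,0,1,0,0,0.58,0,0,0,1,0,0,0.64,0,0,0,1,0,0,0.68,0,0,0,1,0,0,0.71,0,0,0,1,0,0,0.73,0,0,0,1,0,0,0.75,0,0,0,1,0,0,0.75,0,0,0,1]

```text
time_s: 22.4
tcp_pos: [0.6654, -0.127, 0.0197]
ee_rot: [[0.006, -1.0, 0.0], [-1.0, -0.006, -0.001], [0.001, -0.0, -1.0]]
wrist_force: [-2.4, -0.9, 3.7]
gripper_width: 0.579
```

```bash
python3 - <<'E'
from h import *
s=cap('scene','s8.png');q=r.sense();print(q['wrist_force'],q['tcp_pos'])
cv2.imwrite('pics/x.png',cv2.resize(s[215:305,250:350],None,fx=6.6,fy=6.6,interpolation=3))
E
```

```text
[-2.90917219  0.92857141  5.92273168] [ 0.66538604 -0.12698056  0.01971807]
```

View pics/x.png

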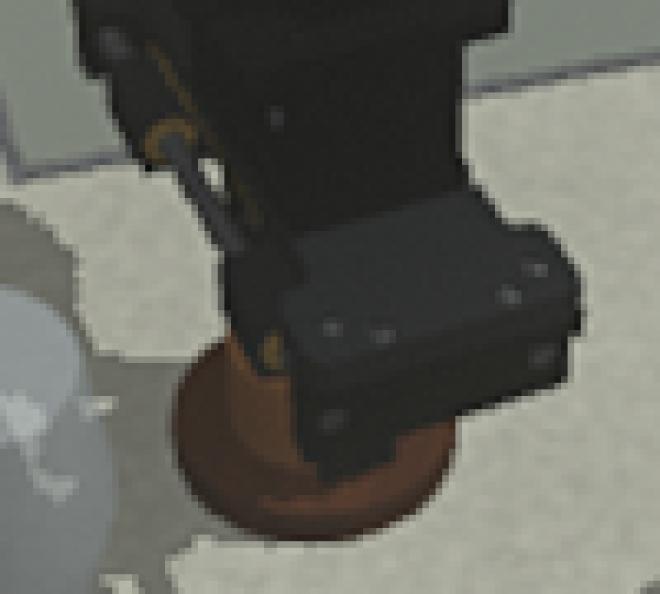

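>>> move_arm:
  motion: [0,0,-0.2,0,0,0,1,0,0,-0.6,0,0,0,1,0,0,-1.1,0,0,0,1,0,0,-1.6,0,0,0,1,0,0,-2.1,0,0,0,1,0,0,-2.5,0,0,0,1,0,0,-2.8,0,0,0,1,0,0,-2.8,0,0,0,1]

```text
time_s: 23.12
tcp_pos: [0.6673, -0.1271, 0.1354]
ee_rot: [[0.007, -1.0, 0.007], [-1.0, -0.007, -0.001], [0.001, -0.007, -1.0]]
wrist_force: [0.2, -0.5, 0.2]
gripper_width: 0.581
```

>>> move_arm:
  motion: [-0.3,0.1,0,0,0,0,1,-1,0.4,0,0,0,0,1,-1.7,0.8,0,0,0,0,1,-2.5,1.2,0,0,0,0,1,-3.3,1.6,0,0,0,0,1,-4.1,2,0,0,0,0,1,-4.9,2.4,0,0,0,0,1,-5.7,2.8,0,0,0,0,1,-6.5,3.2,0,0,0,0,1,-7.3,3.6,0,0,0,0,1,-8.1,3.9,0,0,0,0,1,-8.9,4.3,0,0,0,0,1,-9.7,4.6,0,0,0,0,1,-10.4,4.9,0,0,0,0,1,-11,5.1,0,0,0,0,1,-11.3,5.22,0,0,0,0,1,-11.35,5.22,0,0,0,0,1,-11.35,5.22,0,0,0,0,1]

```text
time_s: 24.62
tcp_pos: [0.4545, 0.3256, 0.1324]
ee_rot: [[0.008, -1.0, 0.006], [-1.0, -0.008, -0.002], [0.002, -0.006, -1.0]]
wrist_force: [0.6, -0.0, -0.0]
gripper_width: 0.581
```

>>> move_arm:
  motion: [0,0,0.7,-0.07,0,0,1,0,0,1.5,-0.07,0,0,1,0,0,2.2,-0.07,0,0,1,0,0,2.7,-0.07,0,0,1,0,0,2.88,-0.07,0,0,1,0,0,2.95,-0.07,0,0,1,0,0,2.98,-0.07,0,0,1,0,0,3.01,-0.07,0,0,1,0,0,3.01,-0.07,0,0,1]

```text
time_s: 25.37
tcp_pos: [0.4559, 0.3258, 0.0132]
ee_rot: [[0.008, -1.0, 0.001], [-1.0, -0.008, -0.001], [0.001, -0.001, -1.0]]
wrist_force: [-0.6, 0.5, 0.7]
gripper_width: 0.578
```

>>> move_arm:
  motion: [0,0,0.02,0,0,0,1,0,0,0.04,0,0,0,1,0,0,0.04,0,0,0,1,0,0,0.04,0,0,0,0.2,0,0,0.03,0,0,0,-0.4,0,0,0,0,0,0,-1,0,0,0,0,0,0,-1,0,0,0,0,0,0,-1,0,0,-0.3,0,0,0,-1,0,0,-1,0,0,0,-1,0,0,-2,0,0,0,-1,0,0,-3,0,0,0,-1,0,0,-3.1,0,0,0,-1]

```text
time_s: 26.45
tcp_pos: [0.4593, 0.3291, 0.1452]
ee_rot: [[0.01, -1.0, 0.013], [-1.0, -0.01, 0.009], [-0.009, -0.013, -1.0]]
wrist_force: [0.1, 0.7, 1.1]
gripper_width: 0.998
```

>>> move_arm:
  motion: [1,0,0,0,0,0,-1,2,-0.1,0,0,0,0,-1,3,-0.1,0,0,0,0,-1,4,-0.1,0,0,0,0,-1,5,-0.2,0,0,0,0,-1,6,-0.2,0,0,0,0,-1,7,-0.3,0,0,0,0,-1,8,-0.3,0,0,0,0,-1,8.8,-0.3,0,0,0,0,-1,8.8,-0.3,0,0,0,0,-1,8.8,-0.3,0,0,0,0,-1]

```text
time_s: 27.37
tcp_pos: [0.4746, -0.0243, 0.142]
ee_rot: [[0.007, -1.0, 0.013], [-1.0, -0.006, 0.009], [-0.009, -0.013, -1.0]]
wrist_force: [-0.2, 0.7, -0.1]
gripper_width: 1.001
```

```bash
python3 - <<'E'
from h import *
t=cap('top','t9.png');s=cap('scene','s9.png')
C=(.468,-.027);rows=[]
for n,im in(('scene',s),('scene',cv2.imread('pics/s0.png')),('top',t)):
    q=px(n,np.r_[circ(C,0,.026),circ(C,.032,.026)])
    o=np.floor(px(n,[[*C,.016]])[0]-20).astype(int)
    x=cv2.resize(im[o[1]:o[1]+40,o[0]:o[0]+40],None,fx=6.6,fy=6.6,interpolation=3)
    h=cv2.convexHull(((q-o+.5)*6.6-.5).astype(np.float32));cv2.polylines(x,[h.astype(int)],1,(0,255,255),1)
    rows.append(x)
cv2.imwrite('pics/y.png',np.hstack(rows))
E
```

```text
(no output)
```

View pics/s9.png

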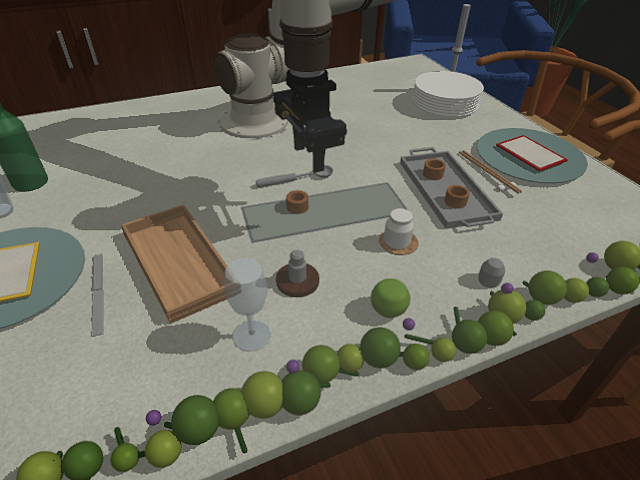

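View pics/y.png

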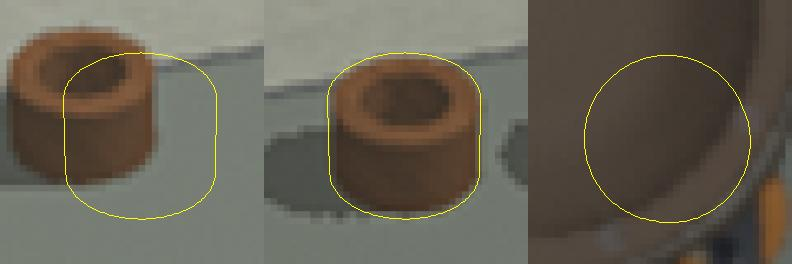

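>>> move_arm:
  motion: [-1,0,0,-0.15,0.1,0.07,-1,-2,0,0,-0.15,0.1,0.07,-1,-3,0,0,-0.15,0.1,0.07,-1,-4,0,0,-0.15,0.1,0.07,-1,-4,0,0,-0.15,0.1,0.07,-1,-4,0,0,-0.15,0.1,0.07,-1]

```text
time_s: 27.97
tcp_pos: [0.4729, 0.1408, 0.1436]
ee_rot: [[0.01, -1.0, 0.0], [-1.0, -0.01, 0.001], [-0.001, -0.0, -1.0]]
wrist_force: [0.1, -1.1, -0.3]
gripper_width: 0.999
```

```bash
python3 - <<'E'
from h import *
t=cap('top','t10.png');s=cap('scene','s10.png')
cv2.imwrite('pics/xt.png',cv2.resize(t[270:390,240:400],None,fx=5,fy=5,interpolation=3))
cv2.imwrite('pics/xs.png',cv2.resize(s[170:250,240:340],None,fx=7,fy=7,interpolation=3))
E
```

```text
(no output)
```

View pics/xt.png

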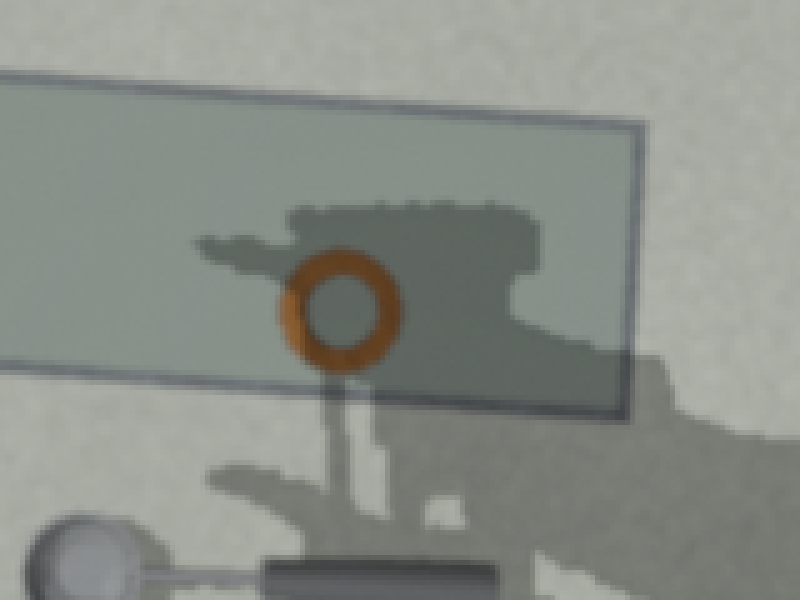

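View pics/xs.png

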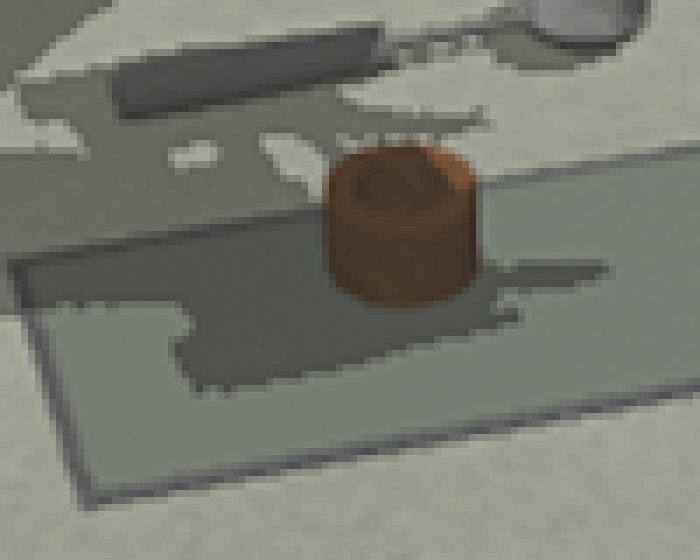

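```bash
python3 - <<'E'
from h import *
print(at('top',307.8,331.8,.032),at('scene',297.0,196.3,.032))
t=cv2.imread('pics/t10.png');s=cv2.imread('pics/s10.png')
C=(.4485,-.0385);rows=[]
for n,im in(('scene',s),('top',t)):
    q=px(n,np.r_[circ(C,0,.026),circ(C,.032,.026)])
    o=np.floor(px(n,[[*C,.016]])[0]-20).astype(int)
    x=cv2.resize(im[o[1]:o[1]+40,o[0]:o[0]+40],None,fx=9,fy=9,interpolation=3)
    h=cv2.convexHull(((q-o+.5)*9-.5).astype(np.float32));cv2.polylines(x,[h.astype(int)],1,(0,255,255),1)
    rows.append(x)
cv2.imwrite('pics/y.png',np.hstack(rows))
print(at('top',262,385,0))
E
```

```text
[ 0.44434116 -0.03928186  0.032     ] [ 0.44590549 -0.03948561  0.032     ]
[0.3379941  0.06164269 0.        ]
```

View pics/y.png

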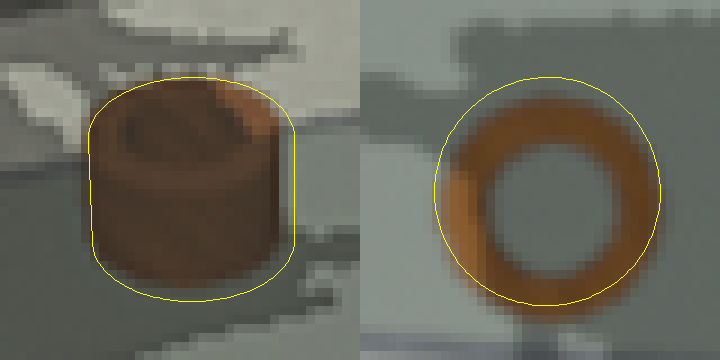

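>>> move_arm:
  motion: [1,0.2,0,0,0,0.11,-1,2,0.4,0,0,0,0.11,-1,3,0.6,0,0,0,0.11,-1,4,0.7,0,0,0,0.11,-1,4.51,0.74,0,0,0,0.11,-1,4.51,0.74,0.5,0,0,0.11,-1,4.51,0.74,1.5,0,0,0.11,-1,4.51,0.74,2.2,0,0,0.11,-1,4.51,0.74,2.2,0,0,0.11,-1,4.51,0.74,2.2,0,0,0.11,-1]

```text
time_s: 28.9
tcp_pos: [0.4431, -0.0434, 0.0548]
ee_rot: [[-0.005, -1.0, -0.004], [-1.0, 0.005, -0.001], [0.001, 0.004, -1.0]]
wrist_force: [0.5, -0.8, 0.1]
gripper_width: 1.005
```

>>> move_arm:
  motion: [-0.1,-0.05,0.3,0.05,0,-0.05,-1,-0.1,-0.05,0.7,0.05,0,-0.05,-1,-0.1,-0.05,1,0.05,0,-0.05,-1,-0.1,-0.05,1.2,0.05,0,-0.05,-1,-0.1,-0.05,1.23,0.05,0,-0.05,-1,-0.1,-0.05,1.23,0.05,0,-0.05,-1]

```text
time_s: 29.4
tcp_pos: [0.4457, -0.0394, 0.0065]
ee_rot: [[-0.0, -1.0, 0.002], [-1.0, 0.0, -0.001], [0.001, -0.002, -1.0]]
wrist_force: [-0.4, -0.5, -0.1]
gripper_width: 0.998
```

>>> move_arm:
  motion: [0,0,0.02,0,0,0,-1,0,0,0.02,0,0,0,0,0,0,0.02,0,0,0,1,0,0,0.02,0,0,0,1,0,0,0.02,0,0,0,1,0,0,0.02,0,0,0,1,0,0,0.02,0,0,0,1,0,0,0.02,0,0,0,1,0,0,0.02,0,0,0,1]

```text
time_s: 30.15
tcp_pos: [0.4455, -0.0394, 0.0057]
ee_rot: [[-0.0, -1.0, 0.001], [-1.0, 0.0, -0.001], [0.001, -0.001, -1.0]]
wrist_force: [-0.4, 0.8, 1.9]
gripper_width: 0.592
```

>>> move_arm:
  motion: [0,0,-0.3,0,0,0,1,0,0,-1,0,0,0,1,0,0,-1.8,0,0,0,1,0,0,-2.5,0,0,0,1,0.1,-0.3,-2.9,0,0,0,1,0.4,-0.9,-3,0,0,0,1,0.7,-1.6,-3,0,0,0,1,1,-2.4,-3,0,0,0,1,1.3,-3.2,-3,0,0,0,1,1.6,-4,-3,0,0,0,1,1.9,-4.7,-3,0,0,0,1,2.1,-5.2,-3,0,0,0,1,2.19,-5.4,-3,0,0,0,1,2.19,-5.49,-3,0,0,0,1,2.19,-5.49,-3,0,0,0,1,2.19,-5.49,-3,0,0,0,1]

```text
time_s: 31.48
tcp_pos: [0.6639, -0.1264, 0.1258]
ee_rot: [[0.0, -1.0, -0.0], [-1.0, -0.0, -0.001], [0.001, 0.0, -1.0]]
wrist_force: [-0.4, -0.2, -1.0]
gripper_width: 0.594
```

>>> move_arm:
  motion: [0.01,-0.03,0.3,0,0,0,1,0.01,-0.03,0.7,0,0,0,1,0.01,-0.03,1.1,0,0,0,1,0.01,-0.03,1.3,0,0,0,1,0.01,-0.03,1.4,0,0,0,1,0.01,-0.03,1.4,0,0,0,1,0.01,-0.03,1.4,0,0,0,1]

```text
time_s: 32.07
tcp_pos: [0.6653, -0.1267, 0.0703]
ee_rot: [[0.001, -1.0, 0.001], [-1.0, -0.001, -0.001], [0.001, -0.001, -1.0]]
wrist_force: [-0.4, 0.8, -0.4]
gripper_width: 0.598
```

```bash
python3 - <<'E'
from h import *
s=cap('scene','s11.png')
cv2.imwrite('pics/x.png',cv2.resize(s[215:305,250:350],None,fx=6.6,fy=6.6,interpolation=3))
E
```

```text
(no output)
```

View pics/x.png

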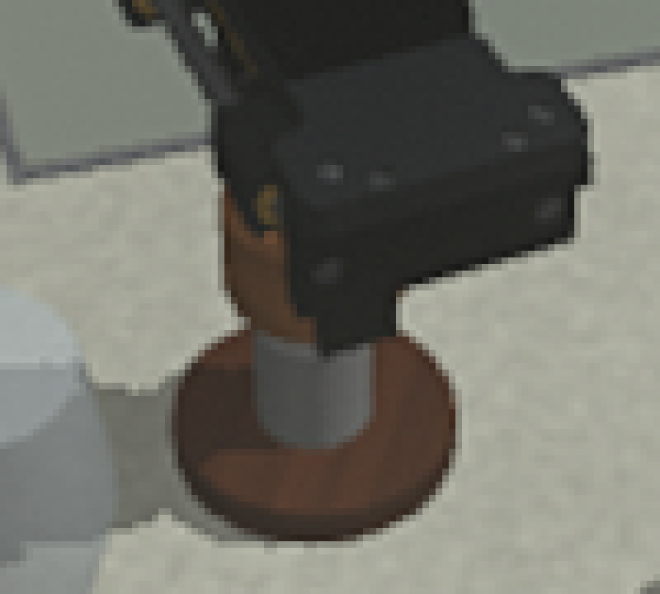

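>>> move_arm:
  motion: [0,0,0.06,0,0,0,1,0,0,0.12,0,0,0,1,0,0,0.17,0,0,0,1,0,0,0.21,0,0,0,1,0,0,0.24,0,0,0,1,0,0,0.24,0,0,0,1]

```text
time_s: 32.62
tcp_pos: [0.6654, -0.1268, 0.0608]
ee_rot: [[0.001, -1.0, 0.001], [-1.0, -0.001, -0.001], [0.001, -0.001, -1.0]]
wrist_force: [0.7, 0.2, 0.2]
gripper_width: 0.598
```

>>> move_arm:
  motion: [0,0,0.03,0,0,0,1,0,0,0.05,0,0,0,1,0,0,0.05,0,0,0,1]

```text
time_s: 32.87
tcp_pos: [0.6656, -0.1269, 0.0593]
ee_rot: [[0.001, -1.0, 0.001], [-1.0, -0.001, -0.001], [0.001, -0.001, -1.0]]
wrist_force: [-1.3, 0.5, 2.4]
gripper_width: 0.59
```

>>> move_arm:
  motion: [0,0,0.02,0,0,0,1,0,0,0.04,0,0,0,1,0,0,0.04,0,0,0,1]

```text
time_s: 33.12
tcp_pos: [0.6657, -0.1269, 0.0591]
ee_rot: [[0.001, -1.0, 0.002], [-1.0, -0.001, -0.002], [0.002, -0.002, -1.0]]
wrist_force: [-1.3, 1.1, 5.9]
gripper_width: 0.598
```

>>> move_arm:
  motion: [0,0,-0.2,0,0,0,1,0,0,-0.6,0,0,0,1,0,0,-1.1,0,0,0,1,0,0,-1.6,0,0,0,1,0,0,-1.8,0,0,0,1,0,0.4,-1.8,0,0,0,1,0,1.1,-1.8,0,0,0,1,0,1.9,-1.8,0,0,0,1,0.1,2.6,-1.8,0,0,0,1,0.5,3.2,-1.8,0,0,0,1,1.2,3.5,-1.8,0,0,0,1,2,3.6,-1.8,0,0,0,1,2.8,3.6,-1.8,0,0,0,1,3.6,3.6,-1.8,0,0,0,1,4.3,3.6,-1.8,0,0,0,1,4.8,3.6,-1.8,0,0,0,1,5,3.6,-1.8,0,0,0,1,5,3.6,-1.8,0,0,0,1,5,3.6,-1.8,0,0,0,1]

```text
time_s: 34.7
tcp_pos: [0.5215, -0.3266, 0.1306]
ee_rot: [[0.0, -1.0, 0.001], [-1.0, -0.0, -0.001], [0.001, -0.001, -1.0]]
wrist_force: [0.1, 0.8, 0.1]
gripper_width: 0.595
```

Descend into the basket (ring underside to 6 mm → TCP 11.7 mm).

>>> move_arm:
  motion: [0,0,0.7,0,0,0,1,0,0,1.5,0,0,0,1,0,0,2.2,0,0,0,1,0,0,2.6,0,0,0,1,0,0,2.8,0,0,0,1,0,0,2.9,0,0,0,1,0,0,2.94,0,0,0,1,0,0,2.94,0,0,0,1]

```text
time_s: 35.37
tcp_pos: [0.5225, -0.3265, 0.0139]
ee_rot: [[0.001, -1.0, 0.003], [-1.0, -0.001, -0.001], [0.001, -0.003, -1.0]]
wrist_force: [-0.1, 0.2, -0.8]
gripper_width: 0.597
```

>>> move_arm:
  motion: [0,0,0.03,0,0,0,1,0,0,0.05,0,0,0,1,0,0,0.06,0,0,0,1,0,0,0.06,0,0,0,1,0,0,0.06,0,0,0,0.2,0,0,0.05,0,0,0,-0.4,0,0,0,0,0,0,-1,0,0,0,0,0,0,-1,0,0,0,0,0,0,-1,0,0,-0.3,0,0,0,-1,0,0,-1,0,0,0,-1,0,0,-2,0,0,0,-1,0,0,-3,0,0,0,-1,0,1,-3.5,0,0,0,-1,0,2,-3.5,0,0,0,-1,0,3,-3.5,0,0,0,-1,0,3,-3.5,0,0,0,-1,0,3,-3.5,0,0,0,-1]

```text
time_s: 36.87
tcp_pos: [0.4001, -0.3265, 0.155]
ee_rot: [[-0.0, -1.0, 0.004], [-1.0, 0.0, -0.002], [0.002, -0.004, -1.0]]
wrist_force: [0.7, -0.1, 0.4]
gripper_width: 0.997
```

```bash
python3 - <<'E'
from h import *
t=cap('top','t12.png');s=cap('scene','s12.png')
E
```

```text
(no output)
```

View pics/s12.png

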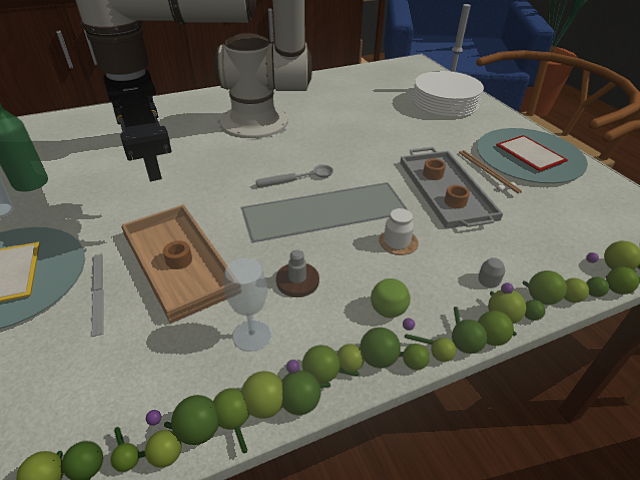

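View pics/t12.png

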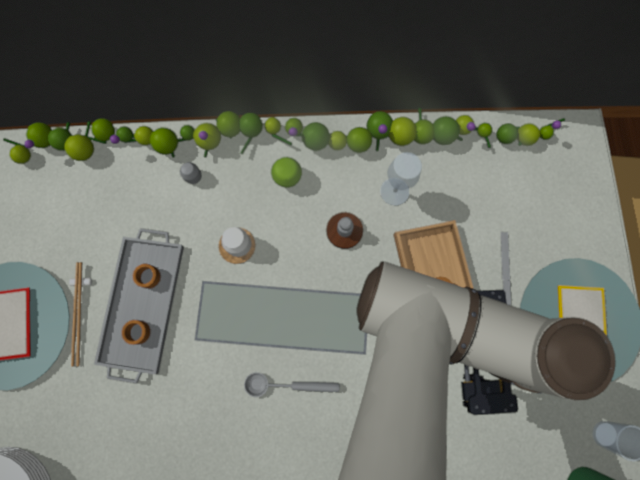

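```bash
python3 - <<'E'
from h import *
s=cv2.imread('pics/s12.png');t=cv2.imread('pics/t12.png')
a=cv2.resize(s[195:265,365:435],None,fx=5,fy=5,interpolation=3);b=cv2.resize(t[210:280,200:270],None,fx=5,fy=5,interpolation=3)
cv2.imwrite('pics/v.png',np.hstack([a,b]))
E
```

```text
(no output)
```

View pics/v.png

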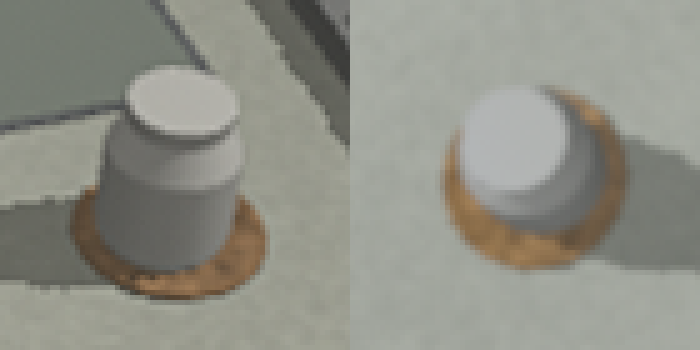

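The vase stands upright, wholly on the coaster; two rings sit flat in the tray at top-view (146,275) and (135,332), one in the basket at scene (177,254).

```bash
python3 -c "
from station import r
print(r.finish_job())"
```

```text
the job is handed in; nothing more can be done
None
```

The job is done and handed in at about 37 s, in the order asked. The bud vase went onto the coaster first, and then the rings were tried from left to right. Place 4 was empty.

| Ring | What the gauge showed | Where it is now |
|---|---|---|
| 1 | slid fully home; about 6 N contact at the foot | service tray |
| 2 | slid fully home; about 6 N contact at the foot | service tray |
| 3 | stopped on the shoulder about 39 mm above the foot; about 6 N, not pushed further | returns basket |

Ring 3 had been knocked a few centimetres along the mat by the time I came back for it, so I located it again before gripping.

The last pictures show:
- The vase stands upright with its whole base on the cork.
- Two rings stand flat in the tray and one in the basket. The arm hid most of the basket ring in the top view, so that one rests on the scene camera alone.
- The other tableware looks unmoved, and the gripper is open and clear of everything.

No check failed. The two cameras disagreed by up to about 5 mm on the vase and 2 to 4 mm on the other points. I re-measured where the gauge fit depended on it.

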